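# Lay out the bench for a three-step watch case finish

## Task

Get the bench ready for a three-step finish of the watch case that waits in the small vise: first of all put the clear dust cover over the open watch movement, without knocking the movement. Then lay the three polishing wheels, shank up, in a straight row along the middle of the dark mat's length in order of grit, beginning at the end nearer the vise: brown (coarse), green (medium) at the centre of the mat, blue (fine), with about 25 mm clear between neighbours. Put the white paste bar on the mat straight behind the blue wheel (on the side away from the robot), its length parallel to the row and about 25 mm clear of the wheel.

Things in the scene. Friction and masses are not known exactly. Their poses are not given: they have to be found in the camera images.
- cover_grip (a point): The dust cover: a clear plastic bell open below, 84 mm outer diameter, inner radius 39 mm at the rim, 38 mm high, with a black rim band and an upright black cylindrical grip in the middle of its roof, 20 mm in diameter, from 38 to 75 mm above the rim. 0.11 kg, loose, standing rim down on the bench. This point is on the grip's axis, 60 mm above the rim: grip it there. z is up; yaw means nothing.
- wheel_brown_shank (a point): Brown polishing wheel (coarse grit) lying flat on the bench: disc 64 mm in diameter and 18 mm thick, with an upright steel shank in its middle, 24 mm in diameter, rising from the disc's top to 60 mm above the underside (a 3 mm thin collar, 36 mm wide, round its foot). 0.2 kg, loose. This point is on the shank's axis, 44 mm above the underside: grip the shank there. z is up along the axis; yaw means nothing.
- wheel_green_shank (a point): Green polishing wheel (medium grit) lying flat on the bench: disc 64 mm in diameter and 18 mm thick, with an upright steel shank in its middle, 24 mm in diameter, rising from the disc's top to 60 mm above the underside (a 3 mm thin collar, 36 mm wide, round its foot). 0.2 kg, loose. This point is on the shank's axis, 44 mm above the underside: grip the shank there. z is up along the axis; yaw means nothing.
- wheel_blue_shank (a point): Blue polishing wheel (fine grit) lying flat on the bench: disc 64 mm in diameter and 18 mm thick, with an upright steel shank in its middle, 24 mm in diameter, rising from the disc's top to 60 mm above the underside (a 3 mm thin collar, 36 mm wide, round its foot). 0.2 kg, loose. This point is on the shank's axis, 44 mm above the underside: grip the shank there. z is up along the axis; yaw means nothing.
- paste_mid (a point): The white polishing-paste bar lying flat: 94 mm long, 34 mm wide, 36 mm high, partly in a card sleeve with a red stripe. 0.2 kg, loose. This point is its centre, 18 mm above the underside. x is along its length, y across its width, z up.
- mat: The dark slate-grey bench mat, fixed: 200 mm (its x) by 300 mm (its y), 3 mm thick. Origin at the centre of its underside, at bench height. Its y axis runs along its length and points to the robot's left, its x axis points away from the robot (each within about 0.2 rad of the robot's own y and x). The wheels' row lies along its y axis.
- movement: The open watch movement (brass with red jewels) in its round black holder, fixed, standing on the bare bench to one side of the mat: 42 mm in diameter, 21 mm high, with a thin winding stem reaching 24 mm from the centre. Origin at the centre of its underside, at bench height. The cover goes over it and stands on the bench around it, centred on it.
- case_vise: The small aluminium screw vise that holds the steel watch case, fixed, on the other side of the mat (left or right differs): 80 x 50 mm, 44 mm high, clamp screw reaching 56 mm from the centre. Origin at the centre of its underside, at bench height. It stays where it is and shows at which end of the mat the row begins.
Things that resemble listed ones, but are neither listed nor needed, are in the scene too. There is more than one size of the part that bears wheel_green_shank; the job needs the smaller. Leave any red look-alike of the part that bears cover_grip alone.

How it is judged:
By the outcome, as a careful person would: the job done as asked, in the order asked, and still so for the second after the job is handed in, with the robot touching nothing.
It also fails if it takes over 122 s, if anything falls off the work surface, if the arm or the gripper's body presses on something with over 40 N, if the wrist force passes 120 N, or if a joint passes its speed limit or range.

## Robot

A 7-joint arm with a two-finger parallel gripper is mounted at the origin on the work surface. World frame = base frame: x ahead of the robot, y to its left, z up, the work surface at z = 0. Lengths are in m, angles in rad, forces in N, time in s.
With the tool pointing down it reaches from about 0.4 to 0.85 m from the base axis. Payload 10.4 kg.
Tool frame: the origin (TCP) lies midway between the tips of the shut fingers; the grasp point (between the pads) lies 19 mm behind it (manip.pinch_z is the distance from the TCP to the grasp point, in m); y points along the fingers, x is the direction in which the jaws open and shut, and the axes are right-handed (so a half turn about y gives the same grasp; the last joint's range is limited). The gripper opens to 85 mm and grips with 20 to 120 N. Pads are 22 mm wide; open, the fingers measure 114 mm over their backs; the gripper's body (76 mm by 85 mm) begins 54 mm behind the grasp point. The pads swing forward as they close: fully open they stand 13 mm farther back than shut.
Start: joints at [-1.265, 0.332, -0.065, 1.46, 0.022, 1.35, -0.088], TCP at [0.202, 0.592, 0.231] pointing down, gripper open.
Joint ranges: [-2.6, 2.6], [-0.5, 2.12], [-1.47, 1.34], [0.16, 2.42], [-1.27, 4.41], [0.06, 2.06], [-2.6, 2.6]. Speed limits (rad/s): [2.22, 2.22, 2.79, 2.79, 3.14, 3.14, 3.14].

## Interface

Orientations are given as a unit quaternion [x, y, z, w].
In Python, from workcell import manip gives the robot as it stands.
- The arm moves only by the shell command python3 -m pendant 'ROWS' [OPENING] [FORCE]. ROWS is a JSON object of lists of equal length, an entry for each row: "offset": the shift along the tool's x, y, z scaled (see below), a list of three; "turn": the turn, a rotation vector about the tool's x, y, z scaled (see below), a list of three. A call has 1 to 12 rows; each row is the pose to reach, as a shift and turn from the pose measured when the call began, along the tool's axes at that moment; what a row does not reach only later rows make up. The controller multiplies each number of a shift by 200 mm and each number of a turn by 45 degrees. A row lasts 1/8 s, in which the tool goes at most 62.5 mm and 10.7 degrees, less where a joint would pass 70% of its speed; a pose out of reach is approached as far as the arm can. A call with a number of a shift or a turn outside -1 to 1 is refused whole. A call with a gripper value outside its range is refused whole. OPENING is the opening in per cent of the stroke, from 0 (shut) to 100 (fully open), set as the call begins (- or left out, the last holds). The fingers move at their own pace and stop on an object; FORCE is the grip in N (left out, the last holds). Time passes only in rows, so rows that repeat a pose let the fingers close. It gives the time, the measured TCP pose, the force and the opening at its end, in the units of the state.
- manip.get_obs(): the state, without advancing time (a new reading comes with each control period).
- manip.camera(name): name is "scene" or "top" or "wrist"; returns (picture, depth): 480x640x3 uint8, red, green, blue; 480x640 float32, m along the optical axis (not along the pixel's ray), 0 where there is no reading.
- manip.camera_model(name): a dict with "intrinsics" (3x3 intrinsics, pixels), "k1" (the pictures are not rectified: a ray, as slopes to the right and down, at radius r is drawn at 1 + k1 r^2 times it, then the intrinsics apply), "R" (3x3) and "t" (3): a world point X has camera coordinates R X + t; the wrist camera has in their place "tool_from_camera" (4x4, takes a point from camera to tool coordinates, whose origin is the TCP and whose axes are the tool frame's). Camera axes: x right, y down, z forward; pixel columns grow to the right and rows downward; lengths in m; the calibration is good to about 2 mm. A picture is of the moment at which its call begins: read the wrist's pose just before it. camera_model takes no time and is no camera call.
- manip.hand_in(): hands the job in, once; it reports no verdict.
The state is a dict: "clock": time; "joint_pos": joint angles; "joint_velocities": joint speeds; "tau": joint torques, N m; "position": TCP position; "ee_rot": TCP orientation; "ft_force": force on the tool from outside, world axes, zero at the start; "torque": the same for the moment, N m; "grip_width": opening from 0.0 (shut) to 1.0 (fully open).
Only numpy, scipy, OpenCV 4.12 (cv2) and the standard library are available. Lean on these libraries where they do the work, as an engineer would, in place of code of your own. Each camera call takes 0.05 s, during which the arm holds its last target. There are 200 camera calls.

## Working session

There is one attempt and no reset: what is moved stays moved. The work goes in short steps, Python scripts to look and compute and a shell command to move; the robot and the scene stay as the last step left them, time stands still between calls to the robot, and variables do not carry over. Pictures are saved under pics/ and viewed, about 12 in all and at most 16, crops included, and the job is handed in when it is done.

```bash
ls; mkdir -p pics; python3 - <<'E'
from workcell import manip
import cv2,numpy as np
o=manip.get_obs();print(o['clock'],o['position'],o['ee_rot'],o['grip_width'])
for n in('top','scene'):
    p,d=manip.camera(n);cv2.imwrite(f'pics/{n}0.png',p[:,:,::-1]);np.savez(f'pics/{n}0.npz',p=p,d=d)
    m=manip.camera_model(n);print(n,m)
print(manip.camera_model('wrist'),manip.pinch_z)
E
```

```text
pics
0.0 [0.20173085 0.59115421 0.23051422] [ 0.5754079   0.41104198 -0.41181542 -0.57476803] 1.0006080691571964
top {'intrinsics': array([[510.13302016,   0.        , 320.43424852],
       [  0.        , 510.13302016, 239.4071746 ],
       [  0.        ,   0.        ,   1.        ]]), 'k1': 0.04657052105941635, 'R': array([[-2.18628722e-02, -9.99760976e-01,  7.57594454e-05],
       [-9.93715431e-01,  2.17223467e-02, -1.09807931e-01],
       [ 1.09780038e-01, -2.47600009e-03, -9.93952822e-01]]), 't': array([-0.04806179,  0.51957619,  1.05095211])}
scene {'intrinsics': array([[489.46453172,   0.        , 329.19837733],
       [  0.        , 489.46453172, 234.92854221],
       [  0.        ,   0.        ,   1.        ]]), 'k1': -0.13477022719802986, 'R': array([[-0.22278967,  0.9747544 ,  0.01478605],
       [ 0.73392219,  0.17768959, -0.65557961],
       [-0.64165644, -0.13520456, -0.75498129]]), 't': array([ 0.18348664, -0.33042747,  1.59387053])}
{'intrinsics': array([[398.179664  ,   0.        , 319.39986335],
       [  0.        , 398.179664  , 238.96672504],
       [  0.        ,   0.        ,   1.        ]]), 'k1': -0.07640303392274207, 'tool_from_camera': array([[ 9.99998928e-01,  9.91111430e-04, -1.07795496e-03,
         1.12542311e-03],
       [ 1.33159475e-03, -3.09216693e-01,  9.50990675e-01,
        -1.41954081e-01],
       [ 6.09216059e-04, -9.50991091e-01, -3.09217681e-01,
         7.83400761e-02],
       [ 0.00000000e+00,  0.00000000e+00,  0.00000000e+00,
         1.00000000e+00]])} 0.0187
```

View pictures.

View pics/top0.png

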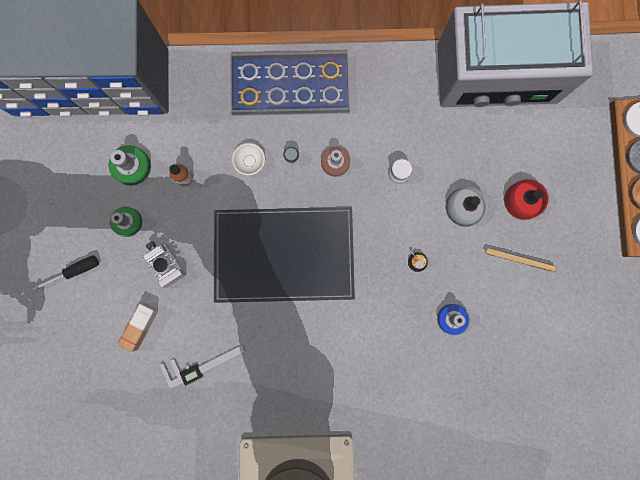

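View pics/scene0.png

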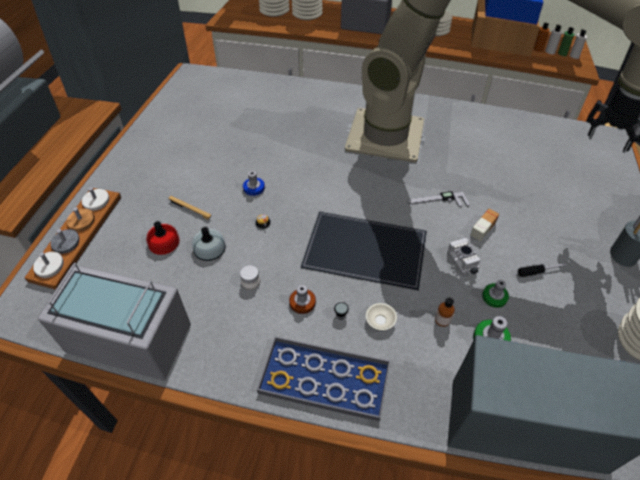

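```bash
cat > h.py <<'E'
import numpy as np,cv2
from workcell import manip
from scipy.spatial.transform import Rotation as Ro
def pose(name,o=None):
    m=manip.camera_model(name)
    if name=='wrist':
        T=m['tool_from_camera'];Rt=Ro.from_quat(o['ee_rot']).as_matrix()
        return m,Rt@T[:3,:3],Rt@T[:3,3]+o['position']
    return m,m['R'].T,-m['R'].T@m['t']
def rays(name,uv,o=None):
    m,R,c=pose(name,o);K=m['intrinsics'];uv=np.atleast_2d(np.float64(uv))
    d=np.c_[(uv[:,0]-K[0,2])/K[0,0],(uv[:,1]-K[1,2])/K[1,1]];s=d.copy()
    for _ in range(15): s=d/(1+m['k1']*(s**2).sum(1,keepdims=True))
    return c,np.c_[s,np.ones(len(s))]@R.T
def onplane(name,uv,z,o=None):
    c,r=rays(name,uv,o);return c+r*((z-c[2])/r[:,2:])
def cloud(name,d,o=None):
    v,u=np.mgrid[:480,:640];c,r=rays(name,np.c_[u.ravel(),v.ravel()],o)
    return (c+r*d.reshape(-1,1)).reshape(480,640,3)
def mask(p,box,lo,hi):
    h=cv2.cvtColor(p,cv2.COLOR_RGB2HSV);m=cv2.inRange(h,np.array(lo),np.array(hi));k=np.zeros_like(m);x0,y0,x1,y1=box;k[y0:y1,x0:x1]=255
    return m&k
E
python3 - <<'E'
from h import *
z=np.load('pics/top0.npz');p,d=z['p'],z['d'];X=cloud('top',d)
for n,b in dict(gbig=(105,140,155,190),gsm=(105,203,145,240),brown=(315,140,355,178),blue=(434,300,474,338),cover=(442,183,490,230),red=(500,175,552,222),paste=(115,300,158,355),mov=(405,247,432,275),vise=(140,238,185,290)).items():
    q=X[b[1]:b[3],b[0]:b[2]].reshape(-1,3);q=q[(q[:,2]>.006)]
    top=q[q[:,2]>np.percentile(q[:,2],99)-.006]
    print(n,'ext',np.ptp(q[:,:2],axis=0).round(3),'mean',q.mean(0).round(3),'mid',((q.max(0)+q.min(0))/2).round(3),'top',top.mean(0).round(3),len(top),q[:,2].max().round(3))
print(X[240:280,250:330,2].mean(),X[300:330,520:560,2].mean())
m=mask(p,(190,190,375,315),(90,20,20),(125,140,75));m=cv2.morphologyEx(m,2,np.ones((5,5)))
# mat corners by dark threshold
g=p.astype(int).sum(2)
for n,uv in dict(TL=(214,210),TR=(352,206),BL=(216,302),BR=(354,299)).items(): print(n,onplane('top',uv,.003).round(3))
cr=[cv2.resize(p[y0:y1,x0:x1],(400,300),interpolation=cv2.INTER_CUBIC) for x0,y0,x1,y1 in((95,135,215,225),(95,285,191,357),(435,165,555,255),(390,230,510,320))]
cv2.imwrite('pics/crop1.png',np.vstack([np.hstack(cr[:2]),np.hstack(cr[2:])])[:,:,::-1])
E
```

```text
gbig ext [0.347 0.463] mean [0.682 0.338 0.049] mid [0.573 0.175 0.554] top [ 0.4   -0.057  1.102] 17 1.102
gsm ext [0.199 0.446] mean [0.564 0.348 0.037] mid [0.499 0.166 0.554] top [0.556 0.326 0.136] 98 1.102
brown ext [0.323 0.075] mean [ 0.685 -0.095  0.036] mid [ 0.561 -0.094  0.554] top [ 0.668 -0.093  0.144] 76 1.102
blue ext [0.087 0.319] mean [ 0.348 -0.327  0.04 ] mid [ 0.356 -0.216  0.554] top [ 0.4   -0.057  1.102] 10 1.102
cover ext [0.235 0.367] mean [ 0.58  -0.366  0.049] mid [ 0.517 -0.24   0.554] top [ 0.4   -0.057  1.102] 14 1.102
red ext [0.243 0.484] mean [ 0.592 -0.49   0.046] mid [ 0.522 -0.299  0.554] top [ 0.569 -0.44   0.218] 86 1.102
paste ext [0.109 0.433] mean [0.346 0.317 0.043] mid [0.346 0.16  0.554] top [0.346 0.315 0.061] 443 1.102
mov ext [0.089 0.23 ] mean [ 0.468 -0.263  0.025] mid [ 0.444 -0.171  0.554] top [ 0.467 -0.263  0.04 ] 119 1.102
vise ext [0.131 0.382] mean [0.472 0.264 0.05 ] mid [0.465 0.134 0.554] top [ 0.4   -0.057  1.102] 15 1.102
0.006933459927859102 0.011199412230549299
TL [[0.591 0.171 0.003]]
TR [[ 0.593 -0.13   0.003]]
BL [[0.392 0.166 0.003]]
BR [[ 0.392 -0.128  0.003]]
```

View pics/crop1.png

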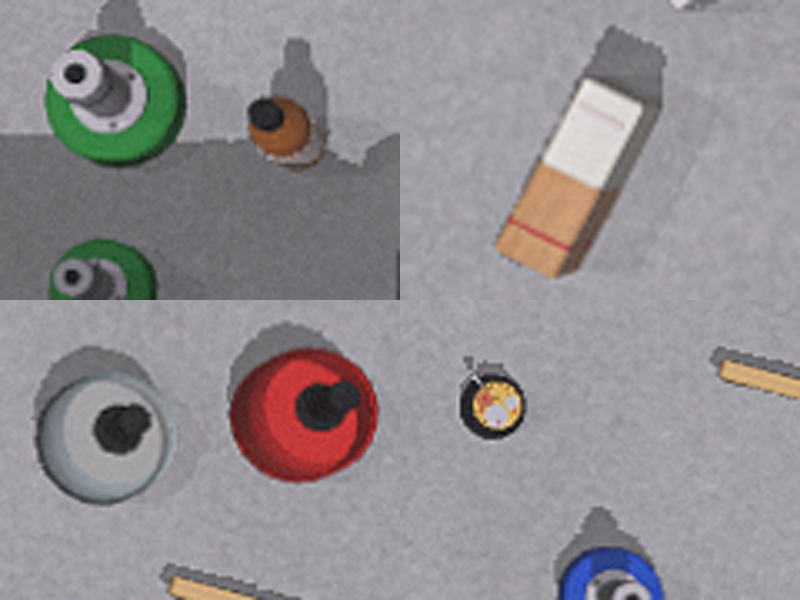

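```bash
python3 - <<'E'
from h import *
z=np.load('pics/top0.npz');p=z['p']
def big(m):
    c,_=cv2.findContours(m,0,1);return max(c,key=cv2.contourArea)
for n,b,lo,hi in(('gbig',(105,140,155,190),(50,90,30),(80,255,255)),('gsm',(105,200,148,242),(50,90,30),(80,255,255)),('brown',(315,140,355,178),(0,80,40),(15,255,255)),('blue',(434,300,474,338),(105,120,40),(130,255,255)),('red',(500,175,552,222),(0,120,30),(180,255,255))):
    h=cv2.convexHull(big(mask(p,b,lo,hi)));W=onplane('top',h[:,0],.012)[:,:2].astype(np.float32)
    print(n,cv2.minEnclosingCircle(W),'px',cv2.minEnclosingCircle(h))
# cover: rim band dark/edge; print grip top blob
m=mask(p,(445,185,490,228),(0,0,0),(180,255,60));h=big(m);print('grip',cv2.boundingRect(h),onplane('top',cv2.minEnclosingCircle(h)[0],.06))
m=mask(p,(404,246,432,276),(0,0,0),(180,255,70))|mask(p,(404,250,432,276),(5,80,40),(40,255,255));h=cv2.convexHull(big(m));print('mov',cv2.minEnclosingCircle(onplane('top',h[:,0],.012)[:,:2].astype(np.float32)))
g=cv2.cvtColor(p,cv2.COLOR_RGB2GRAY)
m=mask(p,(195,190,375,315),(0,0,0),(180,255,62));m=cv2.morphologyEx(m,cv2.MORPH_OPEN,np.ones((9,9)))
h=big(m);W=onplane('top',h[:,0],.003)[:,:2].astype(np.float32);print('mat',cv2.minAreaRect(W))
m=mask(p,(115,300,158,355),(8,70,60),(22,255,255))|mask(p,(115,300,158,355),(0,0,180),(180,60,255));m=cv2.morphologyEx(m,cv2.MORPH_CLOSE,np.ones((5,5)))
print('paste',cv2.minAreaRect(onplane('top',big(m)[:,0],.036)[:,:2].astype(np.float32)))
o=manip.get_obs();print(Ro.from_quat(o['ee_rot']).as_matrix().round(3))
E
```

```text
gbig ((0.6912842392921448, 0.35172632336616516), 0.04549301788210869) px ((128.8572540283203, 165.21009826660156), 20.805767059326172)
gsm ((0.569037914276123, 0.357288122177124), 0.033328305929899216) px ((125.5, 221.5), 15.700418472290039)
brown ((0.6929891109466553, -0.09529802948236465), 0.03140689805150032) px ((335.0987243652344, 160.26394653320312), 14.279438018798828)
blue ((0.34557783603668213, -0.3346168100833893), 0.032378025352954865) px ((453.0555419921875, 318.9444580078125), 15.627906799316406)
red ((0.5976282358169556, -0.5031804442405701), 0.047317977994680405) px ((525.8211669921875, 198.7262725830078), 21.93940544128418)
grip (464, 197, 16, 14) [[ 0.58360246 -0.37286052  0.06      ]]
mov ((0.4681496322154999, -0.26541638374328613), 0.021005701273679733)
mat ((0.4914512038230896, 0.09249036014080048), (0.18033882975578308, 0.13472877442836761), -0.0)
paste ((0.3433845639228821, 0.32257795333862305), (0.04327094927430153, 0.09382275491952896), 64.00154876708984)
[[ 0.323 -0.    -0.946]
 [ 0.946 -0.001  0.323]
 [-0.001 -1.    -0.   ]]
```

```bash
python3 -m pendant '{"offset":[[-0.31,0,-0.95],[-0.31,0,-0.95],[-0.31,0,-0.95],[-0.31,0,-0.95],[-0.31,0,-0.95],[-0.31,0,-0.95]],"turn":[[0,1,0],[0,1,0],[0,1,0],[0,1,0],[0,1,0],[0,1,0]]}' 100 40
```

```text
clock: 0.85
position: [0.3601, 0.4722, 0.2304]
ee_rot: [0.689, 0.161, -0.162, -0.688]
ft_force: [0.5, 1.0, 0.6]
grip_width: 0.996
```

```bash
python3 -m pendant '{"offset":[[0.03,0,-0.96],[0.03,0,-0.96],[0.03,0,-0.96],[0.03,0,-0.96]],"turn":[[0,0.587,0],[0,0.587,0],[0,0.587,0],[0,0.587,0]]}'
python3 -m pendant '{"offset":[[0.3,0,-1],[0.3,0,-1],[0.3,0,-1],[0.3,0,-1]],"turn":[[0,0,0],[0,0,0],[0,0,0],[0,0,0]]}'
```

```text
clock: 1.35
position: [0.4529, 0.2994, 0.2309]
ee_rot: [0.708, -0.001, 0.001, -0.706]
ft_force: [0.0, 0.8, -0.4]
grip_width: 0.998
clock: 1.85
position: [0.5129, 0.0973, 0.2315]
ee_rot: [0.708, -0.0, 0.0, -0.706]
ft_force: [-0.2, 1.1, 0.3]
grip_width: 1.004
```

```bash
cat > shot.py <<'E'
import sys,pickle
from h import *
n=sys.argv[1];o=manip.get_obs();p,d=manip.camera('wrist');cv2.imwrite(f'pics/{n}.png',p[:,:,::-1]);pickle.dump((o,p,d),open(f'pics/{n}.pkl','wb'));print(o['clock'],o['position'].round(4) if hasattr(o['position'],'round') else o['position'])
E
python3 shot.py w1
python3 -m pendant '{"offset":[[0.2,0,-1],[0.2,0,-1],[0.2,0,-1],[0.2,0,-1]],"turn":[[0,0,0],[0,0,0],[0,0,0],[0,0,0]]}'
python3 -m pendant '{"offset":[[0.16,0,-0.7],[0.16,0,-0.7],[0.16,0,-0.7],[0.16,0,-0.7]],"turn":[[0,0,0],[0,0,0],[0,0,0],[0,0,0]]}'
python3 shot.py w2
python3 -c "
import cv2,numpy as np
cv2.imwrite('pics/w12.png',np.hstack([cv2.resize(cv2.imread(f'pics/{n}.png'),(400,300)) for n in('w1','w2')]))"
```

```text
1.85 [0.5129 0.0973 0.2315]
clock: 2.4
position: [0.5532, -0.107, 0.2322]
ee_rot: [0.709, -0.0, 0.001, -0.706]
ft_force: [-0.6, 0.7, -0.3]
grip_width: 1.001
clock: 2.9
position: [0.5856, -0.2468, 0.2319]
ee_rot: [0.709, 0.0, -0.0, -0.706]
ft_force: [0.2, 1.0, -0.6]
grip_width: 1.0
2.9 [ 0.5856 -0.2468  0.2319]
```

View pics/w12.png

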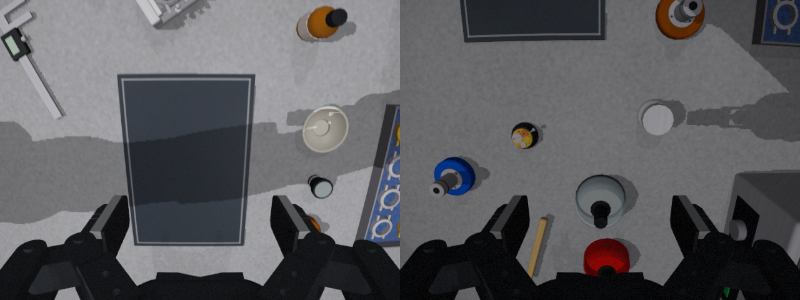

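```bash
python3 - <<'E'
from h import *
import pickle
def big(m):
    c,_=cv2.findContours(m,0,1);return max(c,key=cv2.contourArea)
circ=lambda uv,z,o:cv2.minEnclosingCircle(onplane('wrist',uv,z,o)[:,:2].astype(np.float32))
o,p,d=pickle.load(open('pics/w1.pkl','rb'))
h=cv2.cvtColor(p,cv2.COLOR_RGB2HSV);print('mat hsv',h[200,300],h[300,300],'bench',h[160,240-80],h[300,130])
m=mask(p,(150,90,430,415),(95,40,0),(125,255,110));m=cv2.morphologyEx(cv2.morphologyEx(m,cv2.MORPH_CLOSE,np.ones((9,9))),cv2.MORPH_OPEN,np.ones((15,15)))
q=big(m);W=onplane('wrist',q[:,0],.003,o)[:,:2].astype(np.float32);print('mat',cv2.minAreaRect(W))
o,p,d=pickle.load(open('pics/w2.pkl','rb'))
m=mask(p,(160,185,235,250),(0,0,0),(180,255,75))|mask(p,(160,185,235,250),(8,90,60),(40,255,255))
q=cv2.convexHull(big(cv2.morphologyEx(m,cv2.MORPH_OPEN,np.ones((5,5)))));print('mov hull z.0105',circ(q[:,0],.0105,o))
m=mask(p,(160,185,235,250),(8,90,60),(40,255,255));q=cv2.convexHull(big(m));print('mov brass z.02',circ(q[:,0],.02,o))
m=mask(p,(285,310,345,365),(0,0,0),(180,255,45));q=big(m);print('grip',cv2.boundingRect(q))
cv2.imwrite('pics/c2.png',np.hstack([cv2.resize(p[y:y+100,x:x+130],(390,300),interpolation=2) for x,y in((150,170),(260,270))])[:,:,::-1])
E
```

```text
mat hsv [105  51  70] [109  43  47] bench [105   7 156] [120   6 118]
mat ((0.45381611585617065, 0.003376185894012451), (0.33220434188842773, 0.2788776457309723), 89.97627258300781)
mov hull z.0105 ((0.4739300608634949, -0.26349860429763794), 0.021651381626725197)
mov brass z.02 ((0.4711510241031647, -0.26581522822380066), 0.015660615637898445)
grip (305, 321, 32, 44)
```

View pics/c2.png

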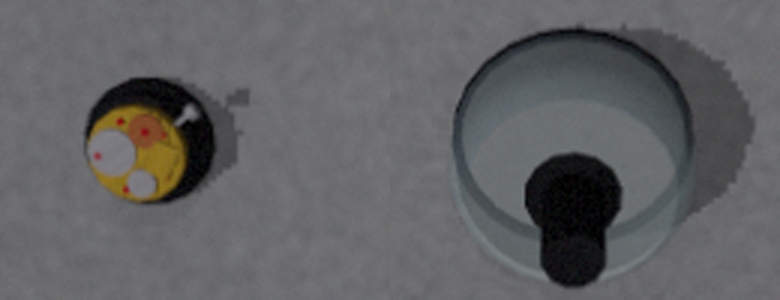

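```bash
python3 - <<'E'
from h import *
import pickle
o,p,d=pickle.load(open('pics/w2.pkl','rb'))
print('grip top',onplane('wrist',(321,355.7),.075,o))
print('rim far edge',onplane('wrist',[(321,270+28/3),(260+63/3,270+130/3),(260+302/3,270+130/3)],.004,o))
print('mov holder L,R,T',onplane('wrist',[(150+84/3,170+140/3),(150+215/3,170+140/3),(150+150/3,170+77/3)],.02,o),'stem tip',onplane('wrist',(150+197/3,170+110/3),.015,o))
o,p,d=pickle.load(open('pics/w1.pkl','rb'))
for b in((180,105,425,140),):
    pass
g=cv2.cvtColor(p,cv2.COLOR_RGB2HSV)
# edges: for rows/cols find saturation step
sat=cv2.GaussianBlur(g[:,:,1],(5,5),0).astype(int)
def step(line,lo,hi): # first index crossing midway
    seg=line[lo:hi];i=np.where(seg>22)[0];return lo+i[0],lo+i[-1]
L=[(step(sat[v],150,440),v) for v in range(150,300,15)]
print([(a,v) for a,v in L])
C=[(u,step(sat[:,u],90,420)) for u in range(215,390,20)]
print(C)
def fit(P): 
    W=onplane('wrist',P,.003,o)[:,:2];return cv2.fitLine(W.astype(np.float32),cv2.DIST_HUBER,0,.01,.01).ravel().round(4)
print('near',fit([(a[0],v) for a,v in L]),'far',fit([(a[1],v) for a,v in L]),'top',fit([(u,b[0]) for u,b in C]),'bot',fit([(u,b[1]) for u,b in C]))
E
```

```text
grip top [[ 0.58827316 -0.37337704  0.075     ]]
rim far edge [[ 0.5883678  -0.33157384  0.004     ]
 [ 0.54663402 -0.37053205  0.004     ]
 [ 0.62996318 -0.3703906   0.004     ]]
mov holder L,R,T [[ 0.45547797 -0.26164639  0.02      ]
 [ 0.4964636  -0.26169307  0.02      ]
 [ 0.47798441 -0.24189661  0.02      ]] stem tip [[ 0.49026414 -0.25342454  0.015     ]]
[((np.int64(190), np.int64(406)), 150), ((np.int64(191), np.int64(405)), 165), ((np.int64(193), np.int64(404)), 180), ((np.int64(194), np.int64(403)), 195), ((np.int64(195), np.int64(402)), 210), ((np.int64(197), np.int64(401)), 225), ((np.int64(198), np.int64(400)), 240), ((np.int64(200), np.int64(399)), 255), ((np.int64(201), np.int64(398)), 270), ((np.int64(203), np.int64(397)), 285)]
[(215, (np.int64(119), np.int64(391))), (235, (np.int64(119), np.int64(392))), (255, (np.int64(119), np.int64(393))), (275, (np.int64(118), np.int64(393))), (295, (np.int64(118), np.int64(393))), (315, (np.int64(118), np.int64(393))), (335, (np.int64(119), np.int64(393))), (355, (np.int64(119), np.int64(393))), (375, (np.int64(119), np.int64(393)))]
near [0.0015 1.     0.3946 0.0763] far [0.0019 1.     0.5935 0.0762] top [ 1.     -0.003   0.4922  0.1695] bot [ 1.     -0.0069  0.4863 -0.1284]
```

```bash
python3 -m pendant '{"offset":[[-0.57,0,-0.475],[-0.57,0,-0.475],[-0.57,0,-0.475],[-0.57,0,-0.475]],"turn":[[0,0,0],[0,0,0],[0,0,0],[0,0,0]]}'
python3 shot.py w3
python3 - <<'E'
from h import *
import pickle
o,p,d=pickle.load(open('pics/w3.pkl','rb'))
print(onplane('wrist',[(320,100)],0,o))
cv2.imwrite('pics/w3c.png',cv2.resize(p[0:240,200:500],(750,600),interpolation=2)[:,:,::-1])
E
```

```text
clock: 3.45
position: [0.4721, -0.3396, 0.2327]
ee_rot: [0.708, 0.002, -0.001, -0.706]
ft_force: [-0.1, -0.4, -0.3]
grip_width: 0.999
3.45 [ 0.4721 -0.3396  0.2327]
[[ 0.47378267 -0.2514765   0.        ]]
```

View pics/w3c.png

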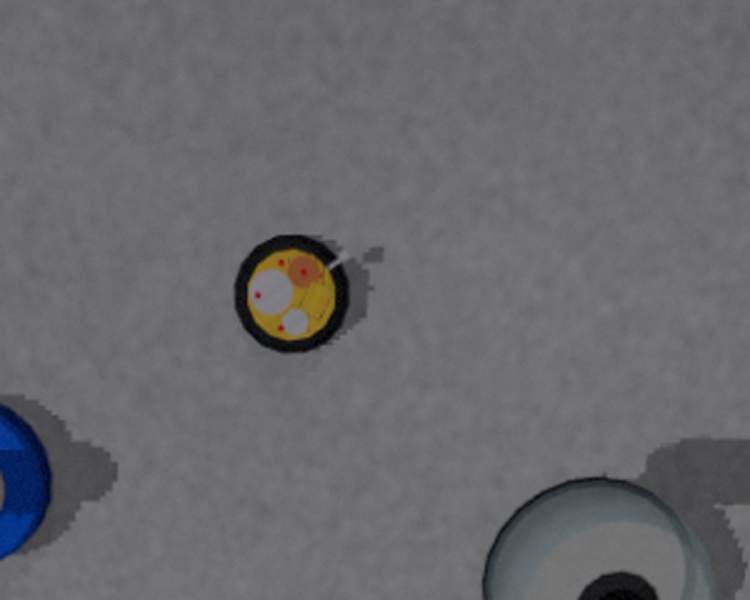

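```bash
python3 - <<'E'
from h import *
import pickle
o,p,d=pickle.load(open('pics/w3.pkl','rb'))
print(onplane('wrist',[(317.2,117.6),(317.2-23.2,117.6),(317.2+23.2,117.6)],.012,o))
print('cover left rim, top rim',onplane('wrist',[(200+484/2.5,585/2.5),(200+600/2.5,478/2.5)],.004,o))
E
```

```text
[[ 0.47136345 -0.26655743  0.012     ]
 [ 0.45101635 -0.26660044  0.012     ]
 [ 0.49170924 -0.26645964  0.012     ]]
cover left rim, top rim [[ 0.54630013 -0.37584461  0.004     ]
 [ 0.58813444 -0.33303373  0.004     ]]
```

```bash
python3 -m pendant '{"offset":[[0.3,0,-0.09],[0.582,0.1,-0.175],[0.582,0.3,-0.175],[0.582,0.5,-0.175],[0.582,0.7,-0.175],[0.582,0.85,-0.175],[0.582,0.945,-0.175],[0.582,0.945,-0.175],[0.582,0.945,-0.175]],"turn":[[0,0,0],[0,0,0],[0,0,0],[0,0,0],[0,0,0],[0,0,0],[0,0,0],[0,0,0],[0,0,0]]}' 60
python3 -m pendant '{"offset":[[0,0,0],[0,0,0],[0,0,0],[0,0,0],[0,0,0],[0,0,0]],"turn":[[0,0,0],[0,0,0],[0,0,0],[0,0,0],[0,0,0],[0,0,0]]}' 0 40
```

```text
clock: 4.62
position: [0.5913, -0.3732, 0.0449]
ee_rot: [0.708, 0.003, -0.001, -0.706]
ft_force: [-0.1, 0.1, -0.2]
grip_width: 0.602
clock: 5.38
position: [0.5918, -0.3736, 0.0463]
ee_rot: [0.708, 0.004, -0.001, -0.706]
ft_force: [-0.6, 0.7, 5.9]
grip_width: 0.221
```

```bash
python3 -m pendant '{"offset":[[0,-0.15,0],[0,-0.3,0],[0,-0.35,0],[-0.15,-0.35,0.14],[-0.3,-0.35,0.27],[-0.45,-0.35,0.41],[-0.604,-0.35,0.543],[-0.604,-0.35,0.543],[-0.604,-0.35,0.543],[-0.604,-0.35,0.543]],"turn":[[0,0,0],[0,0,0],[0,0,0],[0,0,0],[0,0,0],[0,0,0],[0,0,0],[0,0,0],[0,0,0],[0,0,0]]}'
python3 shot.py w4; python3 -c "
from h import *
p,d=manip.camera('scene');cv2.imwrite('pics/s4.png',np.hstack([cv2.resize(p[150:300,180:380],(400,300)),cv2.resize(pickle.load(open('pics/w4.pkl','rb'))[1],(400,300))])[:,:,::-1]) if 0 else 0
import pickle
w=pickle.load(open('pics/w4.pkl','rb'))[1]
cv2.imwrite('pics/s4.png',np.hstack([cv2.resize(p[150:300,180:380],(400,300)),cv2.resize(w,(400,300))])[:,:,::-1])"
```

```text
clock: 6.62
position: [0.4705, -0.2662, 0.1154]
ee_rot: [0.709, 0.003, -0.001, -0.706]
ft_force: [-1.1, -0.2, -0.8]
grip_width: 0.224
6.625 [ 0.4705 -0.2662  0.1154]
```

View pics/s4.png

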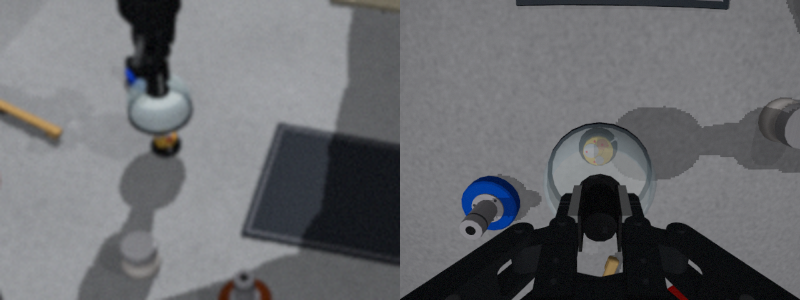

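```bash
python3 -m pendant '{"offset":[[0,0.08,0],[0,0.16,0],[0,0.22,0],[0,0.27,0],[0,0.31,0],[0,0.335,0],[0,0.345,0],[0,0.35,0],[0,0.35,0]],"turn":[[0,0,0],[0,0,0],[0,0,0],[0,0,0],[0,0,0],[0,0,0],[0,0,0],[0,0,0],[0,0,0]]}'
```

```text
clock: 7.85
position: [0.4707, -0.2664, 0.0462]
ee_rot: [0.708, 0.003, -0.0, -0.706]
ft_force: [-4.1, 3.0, 8.3]
grip_width: 0.218
```

```bash
python3 -m pendant '{"offset":[[0,0,0],[0,0,0],[0,0,0],[0,0,0],[0,-0.1,0],[0,-0.3,0],[0,-0.6,0],[0,-0.7,0],[0,-0.7,0]],"turn":[[0,0,0],[0,0,0],[0,0,0],[0,0,0],[0,0,0],[0,0,0],[0,0,0],[0,0,0],[0,0,0]]}' 60
python3 shot.py w5; python3 - <<'E'
from h import *
import pickle
p,d=manip.camera('top')
o,w,d=pickle.load(open('pics/w5.pkl','rb'))
cv2.imwrite('pics/s5.png',np.hstack([cv2.resize(p[220:350,380:510],(400,400),interpolation=2),cv2.resize(w,(400,300))[:,:].copy() if 0 else cv2.copyMakeBorder(cv2.resize(w,(400,300)),0,100,0,0,0)])[:,:,::-1])
E
```

```text
clock: 8.98
position: [0.471, -0.2666, 0.189]
ee_rot: [0.709, 0.005, 0.001, -0.706]
ft_force: [-0.2, 0.8, -0.8]
grip_width: 0.598
8.975 [ 0.471  -0.2666  0.189 ]
```

View pics/s5.png

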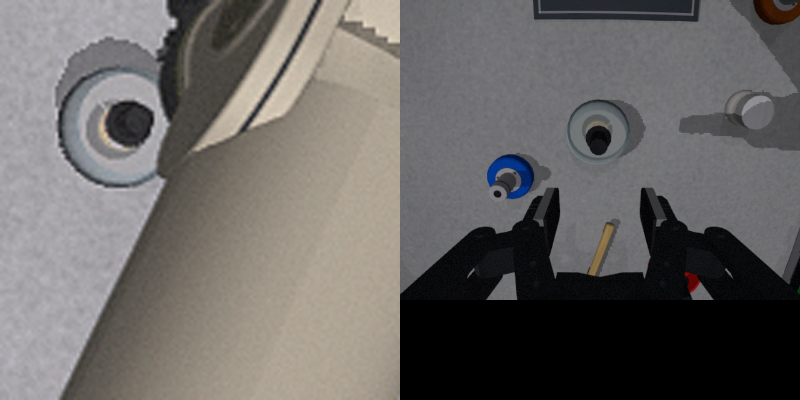

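```bash
cat > wheel.py <<'E'
import sys,pickle
from h import *
def find(n,col,box=(0,0,640,480)):
    o,p,d=pickle.load(open(f'pics/{n}.pkl','rb'))
    lo,hi={'blue':((105,150,40),(130,255,255)),'green':((50,100,20),(80,255,255)),'brown':((2,150,40),(16,255,255))}[col]
    c,_=cv2.findContours(mask(p,box,lo,hi),0,1);q=cv2.convexHull(max(c,key=cv2.contourArea))
    # outline: fit circle to points cast at mid height
    W=onplane('wrist',q[:,0],.01,o)[:,:2].astype(np.float32);(c,r)=cv2.minEnclosingCircle(W);print(col,np.round(c,4),round(r,4),'px',cv2.boundingRect(q))
if __name__=='__main__': find(sys.argv[1],sys.argv[2],*( [tuple(map(int,sys.argv[3].split(',')))] if len(sys.argv)>3 else []))
E
python3 wheel.py w5 blue; python3 - <<'E'
from h import *
import pickle
o,p,d=pickle.load(open('pics/w5.pkl','rb'))
print('shank',onplane('wrist',(155,310),.06,o))
print('cover L,R,T',onplane('wrist',[((567-400)*1.6,130*1.6),((629-400)*1.6,130*1.6),(318,99*1.6)],.004,o),'grip top',onplane('wrist',((598-400)*1.6,145*1.6),.075,o))
E
```

```text
blue [ 0.3468 -0.3332] 0.0354 px (139, 247, 75, 71)
shank [[ 0.34697541 -0.33368924  0.06      ]]
cover L,R,T [[ 0.4298185  -0.26680126  0.004     ]
 [ 0.51351074 -0.26649976  0.004     ]
 [ 0.47244579 -0.22523952  0.004     ]] grip top [[ 0.47148295 -0.26571261  0.075     ]]
```

```bash
python3 -m pendant '{"offset":[[-0.25,0,-0.13],[-0.5,0,-0.27],[-0.62,0.1,-0.335],[-0.62,0.35,-0.335],[-0.62,0.55,-0.335],[-0.62,0.7,-0.335],[-0.62,0.8,-0.335],[-0.62,0.82,-0.335],[-0.62,0.82,-0.335]],"turn":[[0,0,0],[0,0,0],[0,0,0],[0,0,0],[0,0,0],[0,0,0],[0,0,0],[0,0,0],[0,0,0]]}' 60
python3 -m pendant '{"offset":[[0,0,0],[0,0,0],[0,0,0],[0,0,0],[0,0,0],[0,0,0]],"turn":[[0,0,0],[0,0,0],[0,0,0],[0,0,0],[0,0,0],[0,0,0]]}' 0 50
```

```text
clock: 10.2
position: [0.3467, -0.3341, 0.0221]
ee_rot: [0.708, 0.003, -0.0, -0.706]
ft_force: [0.9, 0.1, 0.5]
grip_width: 0.6
clock: 10.95
position: [0.3472, -0.3344, 0.0229]
ee_rot: [0.708, 0.004, -0.0, -0.706]
ft_force: [-1.8, 1.4, 5.7]
grip_width: 0.269
```

```bash
python3 -m pendant '{"offset":[[0,-0.15,0],[0,-0.35,0],[0,-0.55,0],[0,-0.65,0],[0.1,-0.65,0.25],[0.2,-0.65,0.5],[0.3,-0.65,0.75],[0.4,-0.65,0.9],[0.4,-0.65,0.9]],"turn":[[0,0,0],[0,0,0],[0,0,0],[0,0,0],[0,0,0],[0,0,0],[0,0,0],[0,0,0],[0,0,0]]}'
```

```text
clock: 12.08
position: [0.4267, -0.1511, 0.1529]
ee_rot: [0.708, 0.005, -0.001, -0.706]
ft_force: [-0.1, 0.4, -1.7]
grip_width: 0.27
```

```bash
python3 -m pendant '{"offset":[[0.17,0,0.2],[0.337,0.05,0.413],[0.337,0.2,0.413],[0.337,0.35,0.413],[0.337,0.48,0.413],[0.337,0.57,0.413],[0.337,0.61,0.413],[0.337,0.63,0.413],[0.337,0.635,0.413],[0.337,0.635,0.413]],"turn":[[0,0,0],[0,0,0],[0,0,0],[0,0,0],[0,0,0],[0,0,0],[0,0,0],[0,0,0],[0,0,0],[0,0,0]]}'
```

```text
clock: 13.32
position: [0.4944, -0.0683, 0.0265]
ee_rot: [0.708, 0.006, -0.001, -0.706]
ft_force: [0.3, 0.5, -1.3]
grip_width: 0.271
```

```bash
python3 -m pendant '{"offset":[[0,0.008,0],[0,0.015,0],[0,0.015,0]],"turn":[[0,0,0],[0,0,0],[0,0,0]]}'
python3 -m pendant '{"offset":[[0,0,0],[0,0,0],[0,0,0],[0,-0.1,0],[0,-0.3,0],[0,-0.6,0],[0.3,-0.75,0],[0.6,-0.75,-0.05],[0.84,-0.75,-0.1],[0.84,-0.75,-0.1],[0.84,-0.75,-0.1]],"turn":[[0,0,0],[0,0,0],[0,0,0],[0,0,0],[0,0,0],[0,0,0],[0,0,0],[0,0,0],[0,0,0],[0,0,0],[0,0,0]]}' 55
python3 shot.py w6; python3 wheel.py w6 brown; python3 wheel.py w6 blue; python3 -c "
import cv2;cv2.imwrite('pics/w6s.png',cv2.resize(cv2.imread('pics/w6.png'),(480,360)))"
```

```text
clock: 13.7
position: [0.4949, -0.0682, 0.0258]
ee_rot: [0.708, 0.006, -0.001, -0.707]
ft_force: [-13.7, 2.5, 34.1]
grip_width: 0.267
clock: 15.08
position: [0.6614, -0.0868, 0.1763]
ee_rot: [0.708, 0.005, -0.001, -0.706]
ft_force: [-0.6, 0.5, -0.2]
grip_width: 0.551
15.075 [ 0.6614 -0.0868  0.1763]
brown [ 0.6944 -0.0956] 0.0333 px (318, 185, 80, 79)
blue [ 0.4946 -0.0689] 0.0359 px (66, 150, 86, 82)
```

View pics/w6s.png

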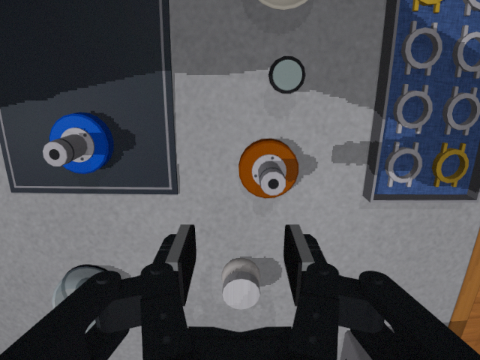

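```bash
python3 -c "
from h import *
import pickle
o,p,d=pickle.load(open('pics/w6.pkl','rb'));print(onplane('wrist',(364,244),.06,o))"
python3 -m pendant '{"offset":[[0.165,0.1,-0.045],[0.165,0.3,-0.045],[0.165,0.5,-0.045],[0.165,0.65,-0.045],[0.165,0.74,-0.045],[0.165,0.76,-0.045],[0.165,0.76,-0.045]],"turn":[[0,0,0],[0,0,0],[0,0,0],[0,0,0],[0,0,0],[0,0,0],[0,0,0]]}'
python3 -m pendant '{"offset":[[0,0,0],[0,0,0],[0,0,0],[0,0,0],[0,0,0],[0,0,0]],"turn":[[0,0,0],[0,0,0],[0,0,0],[0,0,0],[0,0,0],[0,0,0]]}' 0 50
```

```text
[[ 0.69391034 -0.09470211  0.06      ]]
clock: 16.0
position: [0.6958, -0.0955, 0.0265]
ee_rot: [0.707, 0.006, -0.0, -0.707]
ft_force: [-0.6, -0.1, 0.3]
grip_width: 0.552
clock: 16.75
position: [0.6964, -0.0957, 0.0282]
ee_rot: [0.707, 0.007, 0.0, -0.707]
ft_force: [-1.0, 0.6, 6.4]
grip_width: 0.263
```

```bash
python3 -m pendant '{"offset":[[0,-0.15,0],[0,-0.35,0],[0,-0.5,0],[-0.15,-0.55,0.05],[-0.35,-0.55,0.25],[-0.55,-0.55,0.45],[-0.7,-0.55,0.65],[-0.8,-0.55,0.8],[-0.8,-0.55,0.8]],"turn":[[0,0,0],[0,0,0],[0,0,0],[0,0,0],[0,0,0],[0,0,0],[0,0,0],[0,0,0],[0,0,0]]}'
```

```text
clock: 17.88
position: [0.5328, 0.066, 0.1369]
ee_rot: [-0.707, -0.008, 0.001, 0.707]
ft_force: [0.8, -0.2, -1.9]
grip_width: 0.262
```

```bash
python3 -m pendant '{"offset":[[-0.1,0,0.11],[-0.193,0.05,0.218],[-0.193,0.2,0.218],[-0.193,0.35,0.218],[-0.193,0.45,0.218],[-0.193,0.5,0.218],[-0.193,0.515,0.218],[-0.193,0.52,0.218]],"turn":[[0,0,0],[0,0,0],[0,0,0],[0,0,0],[0,0,0],[0,0,0],[0,0,0],[0,0,0]]}'
```

```text
clock: 18.88
position: [0.4952, 0.1091, 0.0331]
ee_rot: [-0.707, -0.008, 0.001, 0.708]
ft_force: [0.0, 0.1, -1.7]
grip_width: 0.266
```

```bash
python3 -m pendant '{"offset":[[-0.003,0.004,0],[-0.005,0.009,0],[-0.005,0.009,0]],"turn":[[0,0,0],[0,0,0],[0,0,0]]}'
python3 -m pendant '{"offset":[[0,0,0],[0,0,0],[0,0,0],[0,-0.1,0],[0,-0.3,0],[0,-0.6,0],[0.1,-0.75,0.3],[0.25,-0.75,0.6],[0.35,-0.75,0.9],[0.35,-0.75,1],[0.35,-0.75,1]],"turn":[[0,0,0],[0,0,0],[0,0,0],[0,0,0],[0,0,0],[0,0,0],[0,0,0],[0,0,0],[0,0,0],[0,0,0],[0,0,0]]}' 55
python3 shot.py w7; python3 wheel.py w7 green;  python3 -c "
import cv2;cv2.imwrite('pics/w7s.png',cv2.resize(cv2.imread('pics/w7.png'),(480,360)))"
```

```text
clock: 19.25
position: [0.4942, 0.1092, 0.0314]
ee_rot: [-0.706, -0.008, 0.001, 0.708]
ft_force: [0.0, -0.1, -2.6]
grip_width: 0.265
clock: 20.62
position: [0.5592, 0.313, 0.1816]
ee_rot: [-0.707, -0.01, 0.003, 0.708]
ft_force: [0.1, -0.2, -0.3]
grip_width: 0.554
20.625 [0.5592 0.313  0.1816]
green [0.5718 0.3565] 0.0323 px (292, 117, 83, 83)
```

View pics/w7s.png

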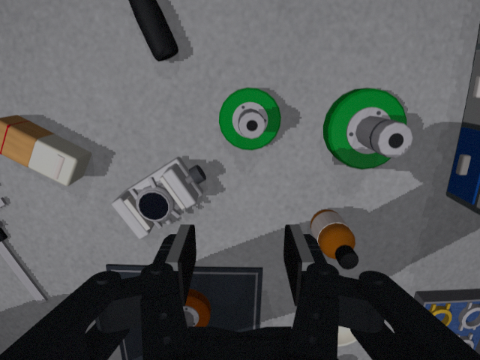

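```bash
python3 -c "
from h import *
import pickle
o,p,d=pickle.load(open('pics/w7.pkl','rb'));print(onplane('wrist',(335,166.7),.06,o),Ro.from_quat(o['ee_rot']).as_matrix().round(3))"
python3 -m pendant '{"offset":[[0.03,0.05,0.11],[0.068,0.15,0.216],[0.068,0.35,0.216],[0.068,0.55,0.216],[0.068,0.7,0.216],[0.068,0.77,0.216],[0.068,0.78,0.216],[0.068,0.78,0.216]],"turn":[[0,0.032,0],[0,0.032,0],[0,0.032,0],[0,0.032,0],[0,0.032,0],[0,0.032,0],[0,0.032,0],[0,0.032,0]]}'
python3 -m pendant '{"offset":[[0,0,0],[0,0,0],[0,0,0],[0,0,0],[0,0,0],[0,0,0]],"turn":[[0,0,0],[0,0,0],[0,0,0],[0,0,0],[0,0,0],[0,0,0]]}' 0 50
```

```text
[[0.57106254 0.35744745 0.06      ]] [[ 1.     0.01  -0.018]
 [ 0.018  0.001  1.   ]
 [ 0.01  -1.     0.001]]
clock: 21.68
position: [0.575, 0.3541, 0.0275]
ee_rot: [-0.706, -0.0, -0.008, 0.708]
ft_force: [0.5, 0.2, 0.8]
grip_width: 0.548
clock: 22.42
position: [0.5754, 0.3546, 0.0291]
ee_rot: [-0.706, -0.001, -0.008, 0.708]
ft_force: [-2.6, -1.5, 7.3]
grip_width: 0.262
```

```bash
python3 -m pendant '{"offset":[[0,-0.15,0],[0,-0.35,0],[0,-0.5,0],[-0.05,-0.55,-0.1],[-0.1,-0.55,-0.35],[-0.15,-0.55,-0.6],[-0.2,-0.55,-0.85],[-0.2,-0.55,-1],[-0.2,-0.55,-1]],"turn":[[0,0,0],[0,0,0],[0,0,0],[0,0,0],[0,0,0],[0,0,0],[0,0,0],[0,0,0],[0,0,0]]}'
```

```text
clock: 23.55
position: [0.5323, 0.1517, 0.1386]
ee_rot: [-0.706, 0.001, -0.01, 0.708]
ft_force: [0.2, 0.9, -2.5]
grip_width: 0.262
```

```bash
python3 -m pendant '{"offset":[[-0.06,0,-0.22],[-0.13,0,-0.45],[-0.198,0.02,-0.666],[-0.198,0.15,-0.666],[-0.198,0.3,-0.666],[-0.198,0.42,-0.666],[-0.198,0.5,-0.666],[-0.198,0.52,-0.666],[-0.198,0.52,-0.666]],"turn":[[0,0,0],[0,0,0],[0,0,0],[0,0,0],[0,0,0],[0,0,0],[0,0,0],[0,0,0],[0,0,0]]}'
```

```text
clock: 24.68
position: [0.4924, 0.0196, 0.0341]
ee_rot: [-0.706, 0.0, -0.01, 0.708]
ft_force: [-0.3, 0.1, -1.7]
grip_width: 0.263
```

```bash
python3 -m pendant '{"offset":[[0.008,0.003,-0.004],[0.008,0.009,-0.004],[0.008,0.009,-0.004]],"turn":[[0,0,0],[0,0,0],[0,0,0]]}'
python3 -m pendant '{"offset":[[0,0,0],[0,0,0],[0,0,0],[0,-0.1,0],[0,-0.3,0],[0,-0.6,0],[-0.2,-0.9,0.3],[-0.4,-0.9,0.6],[-0.6,-0.9,0.9],[-0.7,-0.9,1],[-0.7,-0.9,1]],"turn":[[0,0,0],[0,0,0],[0,0,0],[0,0,0],[0,0,0],[0,0,0],[0,0,0],[0,0,0],[0,0,0],[0,0,0],[0,0,0]]}' 90
python3 shot.py w8;  python3 -c "
import cv2;cv2.imwrite('pics/w8s.png',cv2.resize(cv2.imread('pics/w8.png'),(640,480)))"
```

```text
clock: 25.05
position: [0.4942, 0.0188, 0.0324]
ee_rot: [-0.706, 0.0, -0.01, 0.708]
ft_force: [0.3, 0.2, -2.1]
grip_width: 0.262
clock: 26.42
position: [0.3523, 0.2231, 0.2115]
ee_rot: [-0.706, -0.002, -0.008, 0.709]
ft_force: [0.3, 0.0, 0.2]
grip_width: 0.897
26.425 [0.3523 0.2231 0.2115]
```

View pics/w8s.png

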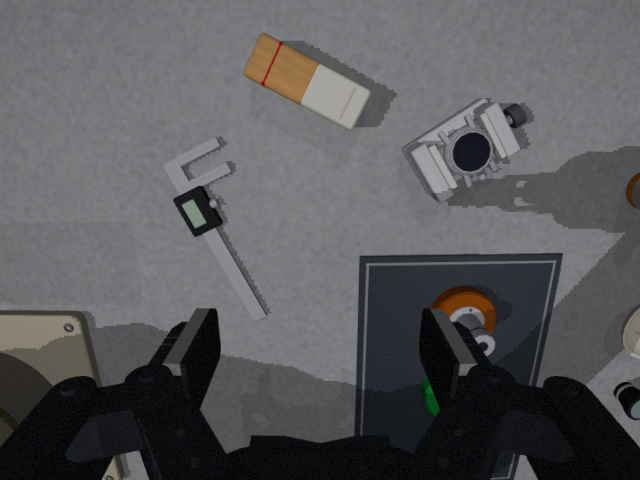

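```bash
python3 - <<'E'
from h import *
import pickle
o,p,d=pickle.load(open('pics/w8.pkl','rb'))
b=(235,20,380,140);m=mask(p,b,(0,70,60),(22,255,255))|mask(p,b,(15,8,150),(70,80,255));m=cv2.morphologyEx(cv2.morphologyEx(m,2,np.ones((3,3))),3,np.ones((7,7)))
c,_=cv2.findContours(m,0,1);q=max(c,key=cv2.contourArea)
W=onplane('wrist',q[:,0],.034,o)[:,:2].astype(np.float32);r=cv2.minAreaRect(W);print(r)
print(onplane('wrist',cv2.boxPoints(cv2.minAreaRect(q)),.036,o).round(4),Ro.from_quat(o['ee_rot']).as_matrix().round(3))
E
```

```text
((0.347007691860199, 0.3250817060470581), (0.03432342782616615, 0.09164360910654068), 63.31911087036133)
[[0.2974 0.3309 0.036 ]
 [0.3145 0.3602 0.036 ]
 [0.3959 0.3209 0.036 ]
 [0.3802 0.2896 0.036 ]] [[ 1.     0.014  0.009]
 [-0.009  0.004  1.   ]
 [ 0.014 -1.     0.004]]
```

```bash
python3 -m pendant '{"offset":[[0,0,0.2],[-0.03,0,0.4],[-0.03,0,0.51],[-0.03,0,0.51],[-0.03,0,0.51]],"turn":[[0,-0.2,0],[0,-0.4,0],[0,-0.6,0],[0,-0.8,0],[0,-1,0]]}'
python3 -m pendant '{"offset":[[0,0.1,0],[0,0.2,0],[0,0.2,0],[0,0.2,0]],"turn":[[0,-0.22,0],[0,-0.418,0],[0,-0.418,0],[0,-0.418,0]]}' 75
python3 - <<'E'
from h import *
o=manip.get_obs();R=Ro.from_quat(o['ee_rot']).as_matrix();print(R.round(3),np.degrees(np.arctan2(R[1,0],R[0,0])))
e=np.array([.347,.325,.010])-o['position'];print((R.T@e/.2).round(3))
E
```

```text
clock: 27.1
position: [0.3493, 0.3235, 0.2115]
ee_rot: [0.655, 0.273, -0.263, -0.653]
ft_force: [-0.2, 0.1, 0.1]
grip_width: 0.898
clock: 27.6
position: [0.3507, 0.3233, 0.1722]
ee_rot: [0.604, 0.375, -0.365, -0.601]
ft_force: [0.8, 0.6, 1.3]
grip_width: 0.75
[[ 0.452  0.015 -0.892]
 [ 0.892  0.004  0.452]
 [ 0.01  -1.    -0.012]] 63.12835111380468
[-0.009  0.811  0.03 ]
```

```bash
python3 -m pendant '{"offset":[[-0.009,0.2,0.03],[-0.009,0.4,0.03],[-0.009,0.6,0.03],[-0.009,0.72,0.03],[-0.009,0.79,0.03],[-0.009,0.805,0.03],[-0.009,0.805,0.03]],"turn":[[0.015,0,0.013],[0.015,0,0.013],[0.015,0,0.013],[0.015,0,0.013],[0.015,0,0.013],[0.015,0,0.013],[0.015,0,0.013]]}'
python3 -m pendant '{"offset":[[0,0,0],[0,0,0],[0,0,0],[0,0,0],[0,0,0],[0,0,0]],"turn":[[0,0,0],[0,0,0],[0,0,0],[0,0,0],[0,0,0],[0,0,0]]}' 0 50
```

```text
clock: 28.48
position: [0.3475, 0.3254, 0.0119]
ee_rot: [-0.603, -0.37, 0.37, 0.603]
ft_force: [-0.2, 0.3, -0.4]
grip_width: 0.748
clock: 29.22
position: [0.3479, 0.3259, 0.0129]
ee_rot: [-0.602, -0.371, 0.369, 0.603]
ft_force: [-1.5, -2.0, 8.2]
grip_width: 0.389
```

```bash
python3 -m pendant '{"offset":[[0,-0.15,0],[0,-0.35,0],[0,-0.55,0],[-0.06,-0.6,-0.14],[-0.12,-0.6,-0.28],[-0.19,-0.6,-0.43],[-0.25,-0.6,-0.58],[-0.31,-0.6,-0.72],[-0.31,-0.6,-0.72]],"turn":[[0,0,0],[0,0,0],[0,0,0],[0,0.2,0],[0,0.4,0],[0,0.6,0],[0,0.8,0],[0,1,0],[0,1,0]]}'
python3 - <<'E'
from h import *
o=manip.get_obs();R=Ro.from_quat(o['ee_rot']).as_matrix();print(R.round(3),np.degrees(np.arctan2(R[1,0],R[0,0])))
e=np.array([.53,.05,o['position'][2]])-o['position'];print((R.T@e/.2).round(3))
E
```

```text
clock: 30.35
position: [0.4492, 0.203, 0.133]
ee_rot: [-0.698, -0.11, 0.108, 0.699]
ft_force: [-0.6, 0.2, -2.6]
grip_width: 0.389
[[ 0.952  0.002 -0.305]
 [ 0.305  0.001  0.952]
 [ 0.002 -1.     0.001]] 17.763487538934395
[ 0.151 -0.    -0.852]
```

```bash
python3 -m pendant '{"offset":[[0.04,0,-0.22],[0.08,0,-0.45],[0.12,0,-0.68],[0.151,0,-0.852],[0.151,0,-0.852]],"turn":[[0,0.15,0],[0,0.3,0],[0,0.398,0],[0,0.398,0],[0,0.398,0]]}'
python3 - <<'E'
from h import *
o=manip.get_obs();R=Ro.from_quat(o['ee_rot']).as_matrix();print(R.round(3),np.degrees(np.arctan2(R[1,0],R[0,0])))
e=np.array([.5686,-.0689,.018])-o['position'];print((R.T@e/.2).round(3))
E
```

```text
clock: 30.98
position: [0.5304, 0.0478, 0.133]
ee_rot: [-0.707, 0.001, -0.002, 0.707]
ft_force: [-0.3, 1.5, -2.3]
grip_width: 0.385
[[ 1.     0.002  0.005]
 [-0.005  0.001  1.   ]
 [ 0.002 -1.     0.001]] -0.28518225718740864
[ 0.193  0.575 -0.583]
```

```bash
python3 -m pendant '{"offset":[[0.065,0,-0.2],[0.13,0,-0.4],[0.193,0,-0.583],[0.193,0.12,-0.583],[0.193,0.27,-0.583],[0.193,0.4,-0.583],[0.193,0.5,-0.583],[0.193,0.56,-0.583],[0.193,0.575,-0.583],[0.193,0.575,-0.583]],"turn":[[0,0,0],[0,0,0],[0,0,0],[0,0,0],[0,0,0],[0,0,0],[0,0,0],[0,0,0],[0,0,0],[0,0,0]]}'
```

```text
clock: 32.22
position: [0.569, -0.069, 0.0185]
ee_rot: [-0.707, 0.001, -0.003, 0.707]
ft_force: [0.9, 0.1, -2.2]
grip_width: 0.387
```

```bash
python3 -m pendant '{"offset":[[0,0.005,0],[0,0.01,0],[0,0.01,0]],"turn":[[0,0,0],[0,0,0],[0,0,0]]}'
python3 -m pendant '{"offset":[[0,0,0],[0,0,0],[0,0,0],[0,-0.1,0],[0,-0.3,0],[0,-0.6,0],[0,-0.9,0.2],[-0.1,-1,0.5],[-0.3,-1,0.75],[-0.3,-1,0.85],[-0.3,-1,0.85]],"turn":[[0,0,0],[0,0,0],[0,0,0],[0,0,0],[0,0,0],[0,0,0],[0,0,0],[0,0,0],[0,0,0],[0,0,0],[0,0,0]]}' 49
python3 shot.py w9; for c in brown blue; do python3 wheel.py w9 $c 180,80,430,440; done; python3 wheel.py w9 green 180,80,430,440
```

```text
clock: 32.6
position: [0.5691, -0.069, 0.0166]
ee_rot: [-0.707, 0.001, -0.003, 0.707]
ft_force: [0.0, -0.6, -3.0]
grip_width: 0.386
clock: 33.98
position: [0.5088, 0.1037, 0.2179]
ee_rot: [-0.706, -0.001, -0.002, 0.708]
ft_force: [0.1, -0.5, 1.3]
grip_width: 0.492
33.975 [0.5088 0.1037 0.2179]
brown [0.4954 0.1079] 0.0332 px (266, 162, 73, 73)
blue [ 0.4958 -0.0702] 0.0371 px (274, 337, 63, 58)
green [0.4956 0.0201] 0.0356 px (270, 254, 68, 66)
```

View pics/w9.png

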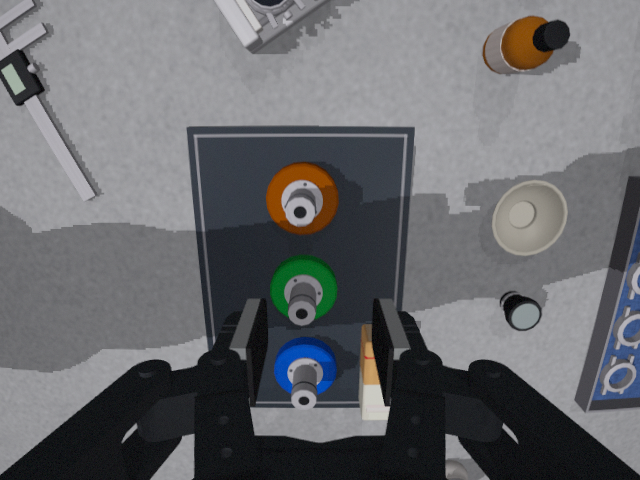

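```bash
python3 -m pendant '{"offset":[[-0.2,-0.1,0.3],[-0.4,-0.1,0.6],[-0.5,-0.1,0.9],[-0.5,-0.1,1],[-0.5,-0.1,1]],"turn":[[0,0,0],[0,0,0],[0,0,0],[0,0,0],[0,0,0]]}'
python3 - <<'E'
from h import *
import pickle
o,p,d=pickle.load(open('pics/w9.pkl','rb'))
print(onplane('wrist',[(301,211),(302,313),(304,400)],.063,o).round(4))
p,d=manip.camera('top');cv2.imwrite('pics/t9.png',cv2.resize(p[180:340,190:510],(800,400),interpolation=2)[:,:,::-1]);np.save('pics/t9.npy',p)
for n,b,lo,hi in(('brown',(210,200,360,305),(2,120,30),(16,255,255)),('green',(210,200,360,305),(50,90,20),(80,255,255)),('blue',(210,200,360,305),(108,170,40),(130,255,255))):
    c,_=cv2.findContours(mask(p,b,lo,hi),0,1);h=cv2.convexHull(max(c,key=cv2.contourArea));W=onplane('top',h[:,0],.015)[:,:2].astype(np.float32);print(n,cv2.minEnclosingCircle(W))
E
```

```text
clock: 34.65
position: [0.4096, 0.3037, 0.2378]
ee_rot: [-0.707, -0.001, -0.002, 0.708]
ft_force: [0.6, -0.5, -0.4]
grip_width: 0.492
[[ 0.4965  0.1098  0.063 ]
 [ 0.4961  0.0221  0.063 ]
 [ 0.4965 -0.0678  0.063 ]]
brown ((0.49343279004096985, 0.10942859202623367), 0.03245143964886665)
green ((0.4937138259410858, 0.021769162267446518), 0.03241488337516785)
blue ((0.4928194284439087, -0.06323745846748352), 0.029582565650343895)
```

View pics/t9.png

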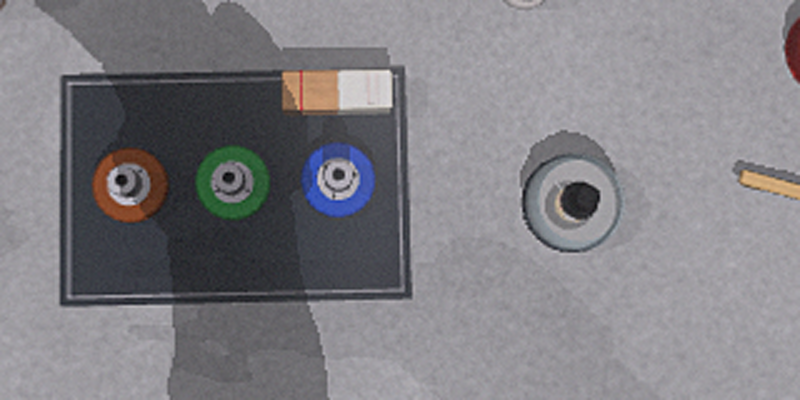

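```bash
python3 -c "
from workcell import manip
print(manip.hand_in())"
```

```text
the job is handed in; nothing more can be done
None
```

The bench is set up as asked and the job is handed in, at about 35 s of the 122 s allowed.

- **Dust cover:** It went over the movement first and stands on the bench around it. The close wrist view put its centre about 1 mm from the movement's. The movement was visible through it, in the middle.
- **Wheels:** Brown, green and blue stand shank up in a straight row along the mat's length, with brown at the vise end and green at the mat's centre. The last wrist view gave spacings of about 88 and 90 mm, so roughly 24–26 mm clear. The row lies about 1–2 mm off the mat's midline. I used the smaller green wheel and did not touch the red cover.
- **Paste bar:** It lies on the mat straight behind the blue wheel, parallel to the row and about 25 mm clear, judged by eye from the last top picture.

**Disagreements and force:**
- The last top-camera measurement put the blue wheel about 5 mm nearer the green one. The outline it fitted was smaller than the real wheel (30 mm radius instead of 32 mm), because the mask missed part of the wheel. I trusted the wrist view.
- The highest force I read was about 34 N at the wrist, a short push while setting down the blue wheel and well under the 120 N limit.

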